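# Clear the stuck tumbler from the dispenser

### The job

A blue tumbler is stuck deep in the tube of the tumbler dispenser. Swing the flip-up cover at the tube's mouth gently up onto its stop, then, with the wooden stick fed in at the open loading end, push the tumbler out through the mouth so that it drops into the catch tray. Lay the stick back on its white rest, leave the cover up, do not touch the tumbler with the gripper, and leave the bowl, the spare tumblers and the chopsticks where they are.

Things in the scene. Friction and masses are not known exactly. Their poses are not given: they have to be found in the camera images.
- dispenser: Tumbler dispenser, fixed: level clear tube, steel collar at each end, on two steel stands and a base plate 130 x 190 x 5 mm. Origin: on the table under the tube's middle, z up. Tube along own y (y -90 to +90 mm), its axis 115 mm up; bore 80 mm, outside 86 mm, collars 94 mm. A sprung steel strip along the top of the bore, 30 mm above the axis, presses on the tumbler's rim and grips it.
- mouth (a point): Centre of the tube's mouth, where the tumbler comes out (dispenser's y = -90 mm, 115 mm above the table); axes as the dispenser's. The flip-up cover hangs over it.
- load_end (a point): Centre of the tube's other, always open end, where the stick goes in (dispenser's y = +90 mm, 115 mm above the table); axes as the dispenser's.
- cover (a joint): Flip-up disc cover over the mouth, about 90 mm across; angle in rad, 0 = shut, hanging over the mouth; grows as it swings outwards and up; stop at 1.75. Friction hinge: stays where it is left, needs about 2 to 3 N at the bar. Hinge line: level, along the dispenser's x, at its y = -96 mm, z = 167 mm.
- cover_bar (a point): Middle of the cover's steel grip bar: round, 10 mm thick, 76 mm long, parallel to the hinge line, 54 mm in front of the cover's face; 60 mm free between its end posts. When shut it lies 60 mm out from and 36 mm below the hinge line. The point's axes turn with the cover; at angle 0 they are the dispenser's.
- tumbler: The stuck blue plastic tumbler: 80 mm tall, rim 72, base 52 mm across, 60 g, lying in the tube, rim towards the mouth, base towards the loading end. Origin: centre of the base (about 17 mm below the tube's axis); own z from base to rim. Pushing takes about 8 to 16 N until its rim is out. It tips out with over half of it outside; with the stick's end 20 mm past the mouth it is surely off the edge.
- tumbler_center (a point): Middle of the tumbler, on its axis 40 mm from the base.
- tray: Grey catch tray with a black mat, fixed to the table in front of the mouth, 170 mm (own x) x 190 mm (own y), walls 42 mm high and 4 mm thick, mat surface 7 mm above the table. Origin: centre of its underside, 205 mm from the dispenser's origin along the dispenser's -y, same yaw.
- stick: Plain round beech stick, 300 mm long, 25 mm thick, 100 g. Origin at its middle; it lies along its own y, both ends alike. At the start it lies on the rest.
- rest: White ceramic rest, fixed: a base 60 x 130 x 10 mm with two V saddles, 14 mm wide each, at y = +-50 mm, opening upwards, about 65 mm across outside. The stick lies in both along the rest's y, its axis 45 mm above the table; at the start it is within 10 mm of centred. Origin: centre of the underside.
- rest_seat (a point): Where the middle of the stick lies on the rest, 45 mm above the table.
- bowl: Bystander: steel bowl, 130 mm across, 58 mm high; origin centre of the underside.
- spares: Bystander: stack of three nested blue spare tumblers, 72 mm across, 106 mm high; origin centre of the underside.
- chopsticks: Bystander: four steel chopsticks, 237 mm long, on two small cream rests, 19 mm high, along own y; origin centre of the underside.
Not all that is in view belongs to the job. Several things look just like the rest: the one meant starts farthest to the robot's left.

How it is judged:
On the way, in this order (a step that is already met when the one before it is completed fails the run):
1. the cover is up on its stop while the tumbler is still in the tube (value of joint cover above 1.62 rad and y of tumbler_center in the frame of dispenser above -0.075 m), for 0.2 s.
2. the stick, inside the tube, presses on the tumbler (contact force between stick and tumbler above 1.5 N and y of tumbler_center in the frame of dispenser above -0.11 m and z of tumbler_center in the frame of dispenser above 0.08 m and angle between the y axis of stick and the y axis of dispenser, either way round below 0.3 rad), for 0.1 s.
3. the tumbler has dropped out of the mouth into the catch tray (height (world z) of tumbler_center below 0.06 m and y of tumbler_center in the frame of tray between -0.09 and 0.09 m), for 0.2 s.
At the end, for the whole second after the job is handed in: The cover is up at its stop (above 1.6 rad); the tumbler lies still in the catch tray (its middle inside the walls and lower than 60 mm); the stick lies still in both saddles of its rest, its middle within 40 mm of the rest's middle and its axis within 0.15 rad of the rest's (all of step 3 and value of joint cover above 1.6 rad and x of tumbler_center in the frame of tray between -0.08 and 0.08 m and linear speed of each of tumbler, stick below 0.03 m/s and horizontal distance between stick and rest_seat below 0.04 m and height (world z) of stick between 0.038 and 0.052 m and angle between the y axis of stick and the y axis of rest, either way round below 0.15 rad); the robot touches nothing.
It fails at once if the cover is slammed onto its stop (more than 2.5 rad/s in the last 0.25 rad) (value of joint cover above 1.5 rad and velocity of joint cover above 2.5 rad/s).
It fails at once if the gripper touches the tumbler (contact force between the fingers and tumbler above 1 N).
It fails at once if the bowl is moved by more than 30 mm (distance of bowl from where it was at the start of the episode above 0.03 m).
It fails at once if the spare tumblers are moved by more than 30 mm (distance of spares from where it was at the start of the episode above 0.03 m).
It fails at once if the chopsticks are moved by more than 30 mm (distance of chopsticks from where it was at the start of the episode above 0.03 m).
It also fails if it takes over 67 s, if anything falls off the work surface, if the arm or the gripper's body presses on something with over 40 N, if the wrist force passes 120 N, or if a joint passes its speed limit or range.

### The arm

A 6-joint arm with a two-finger parallel gripper is mounted at the origin on the work surface. World frame = base frame: x ahead of the robot, y to its left, z up, the work surface at z = 0. Lengths are in m, angles in rad, forces in N, time in s.
With the tool pointing down it reaches from about 0.325 to 0.9 m from the base axis. Payload 6.1 kg.
Tool frame: the origin (TCP) lies midway between the tips of the shut fingers; the grasp point (between the pads) lies 19 mm behind it (arm.tcp_to_grasp is the distance from the TCP to the grasp point, in m); x points along the fingers, y is the direction in which the jaws open and shut, and the axes are right-handed (so a half turn about x gives the same grasp; the last joint's range is limited). The gripper opens to 85 mm and grips with 20 to 120 N. Pads are 22 mm wide; open, the fingers measure 114 mm over their backs; the gripper's body (76 mm by 85 mm) begins 54 mm behind the grasp point. The pads swing forward as they close: fully open they stand 13 mm farther back than shut.
Start: joints at [1.069, 0.22, 1.526, -0, 1.395, -0.126], TCP at [0.229, 0.581, 0.231] pointing down, gripper open.
Joint ranges: [-2.98, 2.98], [-0.91, 2.08], [0.09, 2.57], [-1.24, 4.39], [0.2, 2.65], [-2.68, 2.68]. Speed limits (rad/s): [2.57, 2.57, 3.01, 3.14, 3.14, 3.14].

### API

Orientations are given as a unit quaternion [w, x, y, z].
In Python, from station import arm, imaging, regions_of gives the robot as it stands.
- The arm moves only by the shell command python3 -m creep 'ROWS' [OPENING] [FORCE]. ROWS is a JSON object of lists of equal length, an entry for each row: "slide": the shift along the tool's x, y, z in mm, a list of three; "spin": the turn about the tool's x in rad. In form: {"slide": [[dx, dy, dz], ...], "spin": [spin, ...]}. A call has 1 to 10 rows; each row shifts and turns the commanded pose from where the row before left it, along the tool's axes as they then stand; what a row does not reach is not made up. A row lasts 1/10 s, in which the tool goes at most 50 mm and 8.59 degrees, less where a joint would pass 70% of its speed; a pose out of reach is approached as far as the arm can. A call with a gripper value outside its range is refused whole. OPENING is the finger opening in mm, from 0 to 85.4, set as the call begins (- or left out, the last holds). The fingers move at their own pace and stop on an object; FORCE is the grip in N (left out, the last holds). Time passes only in rows, so rows that do not move let the fingers close. It gives the time, the measured TCP pose, the force and the opening at its end, in the units of the state.
- arm.get_obs(): the state, without advancing time (a new reading comes with each control period).
- imaging.read_camera(name): name is "scene" or "top"; returns a dict with "pixels" (384x512x3 uint8, red, green, blue), "z_map" (384x512 float32, m along the optical axis (not along the pixel's ray), 0 where there is no reading), "camera_matrix" (3x3 intrinsics, pixels), "distortion" ([k1, k2, p1, p2, k3] as OpenCV has them; the pictures are not rectified), "extrinsics" (4x4, takes a point from camera to world coordinates). Camera axes: x right, y down, z forward; pixel columns grow to the right and rows downward; lengths in m; the calibration is good to about 2 mm. A picture is of the moment at which its call begins.
- arm.finish_job(): hands the job in, once; it reports no verdict.
Trained networks look in a picture, given as the dict that the camera call returned (one of the last four; its "shot" number tells which), for a name from the list of things; names that differ only in an ending like _2 or _b are one class to them, and where a whole thing is asked for, a point or a joint stands for the part that bears it (a point fixed in the world has none). Each returns a list of dicts, best first, with "score" (0 to 1); they miss things now and then, are a little off and sometimes report something else, mostly with a low value. They report only what shows in the picture. A call takes as long as a camera call. They do not tell look-alikes from the thing itself.
- regions_of(picture, label): "pixels" (384x512 bool, what is visible of it) and "at" ([row, column] in pixels, amid what is visible of it).
The state is a dict: "t": time; "joint_pos": joint angles; "qvel": joint speeds; "tau": joint torques, N m; "eef_pos": TCP position; "orientation": TCP orientation; "contact_force": force on the tool from outside, world axes, zero at the start; "moment": the same for the moment, N m; "grip_width": finger opening in m.
Only numpy, scipy, OpenCV 4.12 (cv2) and the standard library are available. Lean on these libraries where they do the work, as an engineer would, in place of code of your own. Each camera call takes 0.05 s, during which the arm holds its last target.

## Working session

There is one attempt and no reset: what is moved stays moved. The work goes in short steps, Python scripts to look and compute and a shell command to move; the robot and the scene stay as the last step left them, time stands still between calls to the robot, and variables do not carry over. Pictures are saved under pics/ and viewed, and the job is handed in when it is done.

```bash
ls -la; mkdir -p pics; cat > h.py <<'E'
import numpy as np, cv2, json
from station import arm, imaging, regions_of
def save(p,name,crop=None,scale=1):
    im=p["pixels"][:,:,::-1]
    if crop: r0,r1,c0,c1=crop; im=im[r0:r1,c0:c1]
    im=cv2.resize(im,None,fx=scale,fy=scale,interpolation=cv2.INTER_CUBIC)
    cv2.imwrite("pics/"+name,im)
def cloud(p):
    K=np.array(p["camera_matrix"]);D=np.array(p["distortion"],float);T=np.array(p["extrinsics"])
    z=p["z_map"];h,w=z.shape
    v,u=np.mgrid[:h,:w]
    n=cv2.undistortPoints(np.stack([u,v],-1).reshape(-1,1,2).astype(np.float64),K,D).reshape(h,w,2)
    P=np.dstack([n[...,0]*z,n[...,1]*z,z])
    W=P@T[:3,:3].T+T[:3,3]
    W[z<=0]=np.nan
    return W
def proj(p,X):
    K=np.array(p["camera_matrix"]);D=np.array(p["distortion"],float);T=np.linalg.inv(np.array(p["extrinsics"]))
    X=np.atleast_2d(X)@T[:3,:3].T+T[:3,3]
    return cv2.projectPoints(X,np.zeros(3),np.zeros(3),K,D)[0].reshape(-1,2)
E
python3 - <<'E'
from h import *
o=arm.get_obs()
print(o)
for n in ["scene","top"]:
    p=imaging.read_camera(n); save(p,n+"0.png",scale=1.5)
    print(n,p["camera_matrix"],p["distortion"],np.round(p["extrinsics"],3).tolist())
    for l in ["dispenser","cover","tumbler","tray","stick","rest","bowl","spares","chopsticks"]:
        r=regions_of(p,l); print(l,[(round(x["score"],2),np.round(x["at"]).tolist(),int(x["pixels"].sum())) for x in r[:5]])
E
```

```text
total 12
drwxr-xr-x  3 agent agent 4096 Dec  6 20:19 .
drwxr-xr-x 23 root  root  4096 Dec  6 20:19 ..
drwxr-xr-x  2 agent agent 4096 Dec  6 20:19 pics
{'t': 0.0, 'joint_pos': array([ 1.06887847e+00,  2.21230889e-01,  1.52763073e+00,  6.05930860e-06,
        1.39472466e+00, -1.26107350e-01]), 'qvel': array([ 0.00144549,  0.00059384, -0.00134078, -0.00185265,  0.00077887,
        0.00118579]), 'tau': array([-2.49617115e-04, -4.96910763e+01, -3.89387333e+01, -3.11256135e-04,
        1.11403587e-02,  1.16953282e-05]), 'eef_pos': array([0.22909584, 0.58082935, 0.23018593]), 'orientation': array([ 0.69443994,  0.13141913,  0.69487937, -0.1327586 ]), 'contact_force': array([-0.78992827,  0.98526034,  0.31998159]), 'moment': array([-0.01252573,  0.01930069,  0.00679298]), 'grip_width': 0.08536259567557011}
scene [[354.03384884   0.         253.96050561]
 [  0.         354.03384884 184.47146179]
 [  0.           0.           1.        ]] [-0.08747091  0.          0.          0.          0.        ] [[-0.501, 0.648, -0.573, 0.984], [0.865, 0.361, -0.347, 0.275], [-0.018, -0.67, -0.742, 0.709],
[... 533 characters left out ...]
766]
 [  0.           0.           1.        ]] [0.04810914 0.         0.         0.         0.        ] [[0.018, -0.997, 0.08, 0.437], [-1.0, -0.018, -0.0, -0.008], [0.002, -0.08, -0.997, 1.271], [0.0, 0.0, 0.0, 1.0]]
dispenser [(0.74, [176.0, 278.0], 3733)]
cover [(0.74, [192.0, 333.0], 330)]
tumbler [(0.33, [232.0, 183.0], 595)]
tray [(0.76, [198.0, 348.0], 4136)]
stick [(0.63, [225.0, 179.0], 1018)]
rest [(0.91, [281.0, 339.0], 1140), (0.83, [231.0, 183.0], 548), (0.7, [252.0, 272.0], 1051), (0.26, [175.0, 280.0], 3477)]
bowl [(0.85, [93.0, 204.0], 1641)]
spares [(0.76, [100.0, 262.0], 707), (0.5, [187.0, 337.0], 269)]
chopsticks [(0.76, [170.0, 140.0], 963), (0.24, [94.0, 204.0], 1655)]
```

View pics/scene0.png

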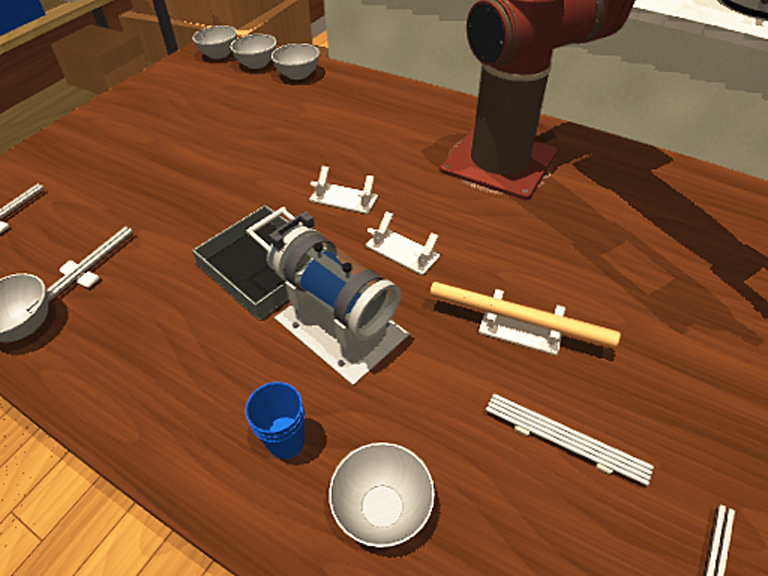

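View pics/top0.png

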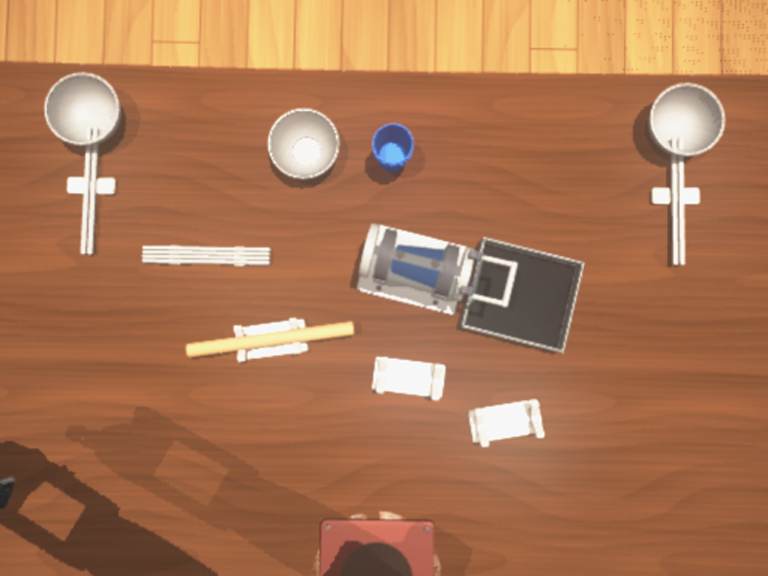

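The pictures show three white rests: in top (512-px frame) at about (col 183, row 231), (272, 252) and (339, 281). The one at column 183 is farthest to the robot's left and carries the stick, so it fits. The dispenser is at (278, 176), with its mouth and tray to the right. Next I'll confirm with a crop and measure.

```bash
python3 - <<'E'
from h import *
p=imaging.read_camera("top"); W=cloud(p)
save(p,"top_crop1.png",(140,300,110,400),2.7)
q=imaging.read_camera("scene"); V=cloud(q)
save(q,"scene_crop1.png",(120,260,120,420),2.6)
np.savez("c.npz",W=W,V=V,tp=p["pixels"],sp=q["pixels"])
def stickfit(p,W,tag):
    r=regions_of(p,"stick")[0]; m=r["pixels"]
    hsv=cv2.cvtColor(p["pixels"],cv2.COLOR_RGB2HSV)
    P=W[m]; P=P[np.isfinite(P).all(1)]; 
    P=P[(P[:,2]>0.03)&(P[:,2]<0.07)]
    c=P.mean(0); u,s,vt=np.linalg.svd(P-c); d=vt[0]; t=(P-c)@d
    a,b=np.percentile(t,[0.5,99.5]); print(tag,"n",len(P),"len",b-a,"mid",c+d*(a+b)/2,"ztop",np.percentile(P[:,2],[50,95,99]),"dir",d, "yaw",np.arctan2(d[1],d[0]))
stickfit(p,W,"top"); stickfit(q,V,"scene")
for tag,pp,C in (("top",p,W),("scene",q,V)):
  for r in regions_of(pp,"rest")[:4]:
    P=C[r["pixels"]];P=P[np.isfinite(P).all(1)]; print(tag,"rest",r["score"],np.median(P,0), P[:,2].max())
  for l in ["tray","dispenser","cover","bowl","spares","chopsticks"]:
    r=regions_of(pp,l)
    if r:
        P=C[r[0]["pixels"]];P=P[np.isfinite(P).all(1)]; print(tag,l,np.round(np.median(P,0),3),np.round(P.min(0),3),np.round(P.max(0),3))
# tray rim: points z ~0.042
r=regions_of(p,"tray")[0]["pixels"].astype(np.uint8)
r=cv2.dilate(r,np.ones((9,9)))>0
m=r&(abs(W[...,2]-0.042)<0.006)
P=W[m][:,:2]; print("tray rim n",len(P),cv2.minAreaRect((P*1000).astype(np.float32)))
E
```

```text
top n 991 len 0.29416825490795756 mid [0.42973995 0.19750652 0.05298144] ztop [0.05331693 0.05809687 0.0603814 ] dir [-0.15286232  0.98824583  0.00181552] yaw 1.724260571711389
scene n 1273 len 0.2952344469873316 mid [0.43436913 0.19872815 0.05004355] ztop [0.05155739 0.05574109 0.05660662] dir [-1.56882235e-01  9.87617311e-01 -1.04241426e-04] yaw 1.7283293285027221
top rest 0.95 [0.41717784 0.20585042 0.00935135] 0.05966993532793352
top rest 0.79 [ 0.28551819 -0.23434005  0.00965914] 0.058092519137898035
top rest 0.75 [ 0.36312279 -0.05284434  0.00950955] 0.056203572069159824
top rest 0.22 [ 0.54923991 -0.06743798  0.14583626] 0.17517538399668586
top tray [ 0.518 -0.271  0.007] [ 0.417 -0.377 -0.005] [ 0.619 -0.148  0.175]
top dispenser [ 0.55  -0.066  0.146] [ 0.484 -0.24  -0.007] [0.647 0.045 0.175]
top cover [ 0.535 -0.203  0.141] [ 0.492 -0.246  0.004] [ 0.577 -0.15   0.175]
top bowl [0.799 0.154 0.021] [ 0.723  0.084 -0.006] [0.868 0.22  0.064]
top spares [ 0.788 -0.015  0.062] [ 0.74  -0.05  -0.002] [0.846 0.022 0.11 ]
top chopsticks [0.584 0.327 0.017] [ 0.566  0.214 -0.007] [0.602 0.45  0.025]
scene rest 0.57 [0.44100513 0.20587732 0.00790326] 0.05386031181205064
scene rest 0.56 [ 0.29079739 -0.23201115  0.00950974] 0.056377807588577356
scene tray [ 0.548 -0.293  0.008] [ 0.397 -0.376 -0.003] [ 0.623 -0.143  0.144]
scene bowl [0.779 0.141 0.022] [ 0.714  0.065 -0.002] [0.85  0.212 0.06 ]
scene spares [ 0.772 -0.025  0.073] [ 0.698 -0.111 -0.003] [0.812 0.019 0.107]
scene chopsticks [0.585 0.331 0.016] [ 0.554  0.209 -0.005] [0.602 0.449 0.021]
tray rim n 375 ((519.466552734375, -258.5596618652344), (192.52313232421875, 171.15150451660156), 77.08145141601562)
```

View pics/top_crop1.png

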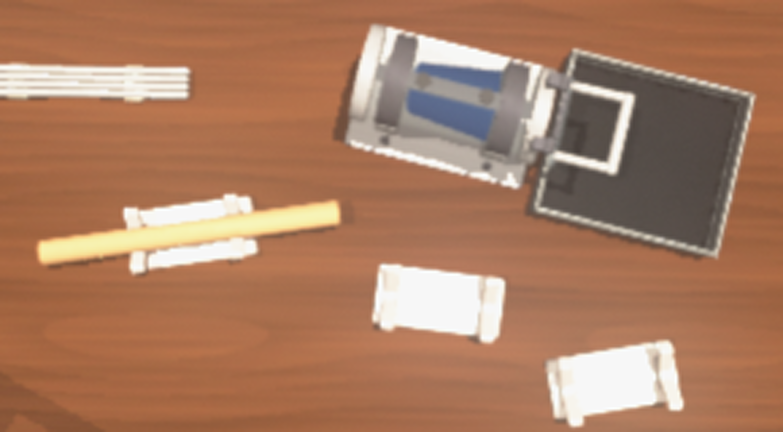

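View pics/scene_crop1.png

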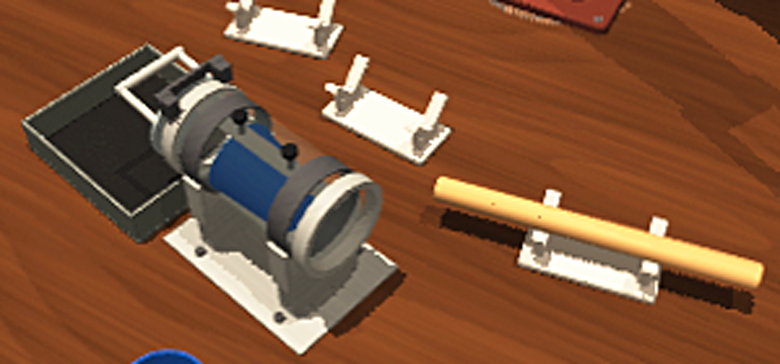

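The rest at crop (190, 232) carries the stick and is the leftmost, so it is the one meant. The tray rim fit gives 192 x 171 mm, which matches the description. I'll check the dispenser pose by overlaying its model on both pictures.

```bash
cat > ov.py <<'E'
from h import *
def D2W(x0,y0,psi):
    c,s=np.cos(psi),np.sin(psi)
    return lambda P:(np.atleast_2d(P)@np.array([[c,s,0],[-s,c,0],[0,0,1]])+[x0,y0,0])
def circ(y,r,z=.115):
    a=np.linspace(0,2*np.pi,60); return np.c_[r*np.cos(a),0*a+y,z+r*np.sin(a)]
def rect(cx,cy,w,h,z): return np.array([[cx-w/2,cy-h/2,z],[cx+w/2,cy-h/2,z],[cx+w/2,cy+h/2,z],[cx-w/2,cy+h/2,z],[cx-w/2,cy-h/2,z]])
def bar(th):
    a=np.arctan2(-36,60)+th; r=np.hypot(36,60)/1000
    return np.array([[-.038,-.096-r*np.cos(a),.167+r*np.sin(a)],[.038,-.096-r*np.cos(a),.167+r*np.sin(a)]])
def overlay(p,pose,name,crop,sc,th=0):
    T=D2W(*pose); im=p["pixels"][:,:,::-1].copy(); r0,r1,c0,c1=crop
    im=cv2.resize(im[r0:r1,c0:c1],None,fx=sc,fy=sc,interpolation=cv2.INTER_CUBIC)
    for L,col in ((circ(.09,.047),(0,255,0)),(circ(-.09,.047),(0,255,0)),(rect(0,0,.13,.19,.005),(0,0,255)),(rect(0,-.205,.17,.19,.042),(255,0,255)),(bar(th),(0,255,255))):
        u=(proj(p,T(L))-[c0,r0]+.5)*sc-.5
        cv2.polylines(im,[np.round(u).astype(np.int32)],False,col,1,cv2.LINE_AA)
    cv2.imwrite("pics/"+name,im)
E
python3 - <<'E'
from ov import *
from scipy.optimize import least_squares
p=imaging.read_camera("top"); W=cloud(p); q=imaging.read_camera("scene"); V=cloud(q)
pose0=np.array([0.5653,-0.0588,-0.2255])
# collar/tube fit: points z in .12-.17 near load end
for nm,C in(("top",W),("scene",V)):
    P=C.reshape(-1,3);P=P[np.isfinite(P).all(1)]
    c,s=np.cos(pose0[2]),np.sin(pose0[2]); d=P[:,:2]-pose0[:2]; L=np.c_[d[:,0]*c+d[:,1]*s,-d[:,0]*s+d[:,1]*c,P[:,2]]
    for nm2,lo,hi in (("load",.07,.095),("mouthcol",-.095,-.07),("mid",-.04,.04)):
        m=(L[:,1]>lo)&(L[:,1]<hi)&(L[:,2]>.12)&(L[:,2]<.168)&(abs(L[:,0])<.06)
        Q=L[m]; 
        if len(Q)<20: continue
        f=lambda a:np.hypot(Q[:,0]-a[0],Q[:,2]-a[1])-a[2]
        r=least_squares(f,[0,.115,.047],loss="soft_l1",f_scale=.002); print(nm,nm2,len(Q),r.x.round(4),"y range",Q[:,1].min().round(4),Q[:,1].max().round(4))
    # base plate: z 0.002-0.009 
    m=(abs(L[:,2]-.005)<.004)&(abs(L[:,0])<.08)&(abs(L[:,1])<.12)
    # bar pts
    m=(L[:,1]<-.14)&(L[:,1]>-.18)&(L[:,2]>.11)&(L[:,2]<.15)&(abs(L[:,0])<.06); Q=L[m]; print(nm,"bar",len(Q),np.median(Q,0).round(4),Q.min(0).round(4),Q.max(0).round(4))
    A=np.c_[Q[:,0],np.ones(len(Q))]; print(np.linalg.lstsq(A,Q[:,1],rcond=None)[0])
overlay(p,pose0,"ov_top.png",(130,250,225,400),4.3)
overlay(q,pose0,"ov_sc.png",(120,260,120,290),4.2)
E
```

```text
top load 281 [0.0016 0.1145 0.0456] y range 0.07 0.0904
top mouthcol 267 [0.0002 0.1143 0.0458] y range -0.0947 -0.07
top mid 1008 [0.0007 0.1146 0.0424] y range -0.04 0.04
top bar 168 [ 0.0039 -0.1584  0.1421] [-0.0387 -0.1676  0.1341] [ 0.0375 -0.1403  0.1482]
[-0.03418754 -0.1573654 ]
scene load 351 [0.0023 0.1162 0.0437] y range 0.07 0.0895
scene mouthcol 366 [-0.0024  0.1139  0.0467] y range -0.095 -0.0701
scene mid 1018 [1.000e-04 1.151e-01 4.150e-02] y range -0.0399 0.0397
scene bar 162 [ 0.0015 -0.1581  0.1414] [-0.0393 -0.166   0.1338] [ 0.0372 -0.1401  0.1453]
[-0.02338237 -0.15662491]
```

View pics/ov_top.png

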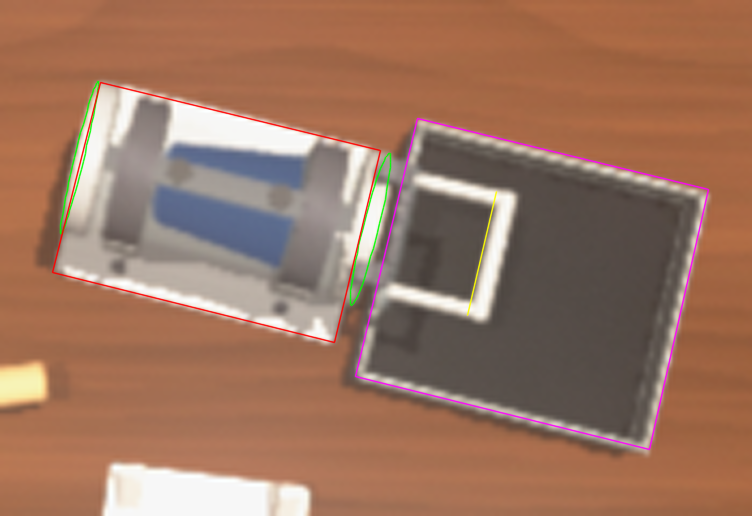

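View pics/ov_sc.png

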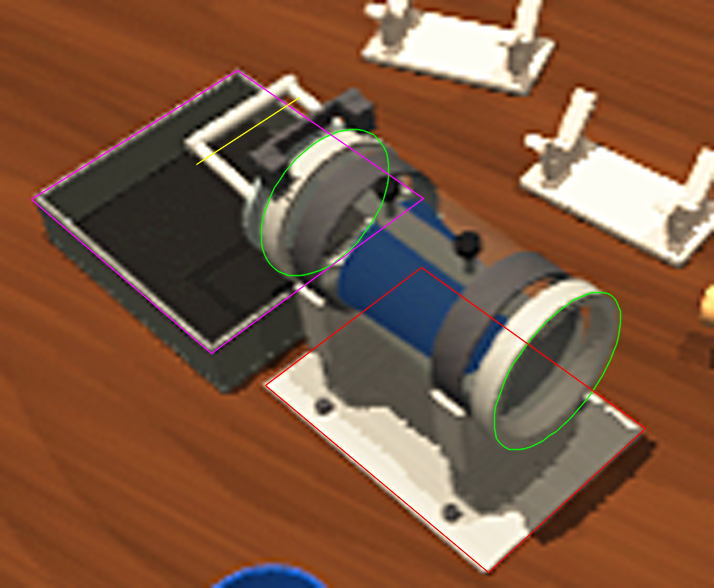

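```bash
cat > g.py <<'E'
from h import *
from scipy.spatial.transform import Rotation as Rot
POSE=(0.5655,-0.0587,-0.2255)
c,s=np.cos(POSE[2]),np.sin(POSE[2])
DY=np.array([-s,c,0]); DX=np.array([c,s,0])
def dw(x,y,z): return np.array([POSE[0],POSE[1],0])+DX*x+DY*y+[0,0,z]
def todisp(P): d=np.array(P)-[POSE[0],POSE[1],0]; return np.array([d@DX,d@DY,d[2]])
def R(o): w,x,y,z=o["orientation"]; return Rot.from_quat([x,y,z,w]).as_matrix()
def plan(o,target_grasp,ydir,q=True):
    M=R(o); print("tool x",M[:,0].round(3),"y",M[:,1].round(3),"z",M[:,2].round(3))
    tcp=target_grasp+0.019*np.array([0,0,-1.])
    d=M.T@(tcp-o["eef_pos"])*1000
    # spin about tool x bringing tool y to +-ydir
    a=np.arctan2(ydir@M[:,2],ydir@M[:,1]); a=(a+np.pi/2)%np.pi-np.pi/2
    print("tcp now",o["eef_pos"].round(4),"target tcp",tcp.round(4),"slide(mm, tool axes now)",d.round(1),"spin",round(a,3),"or",round(a-np.sign(a)*np.pi,3),"q6",o["joint_pos"][5].round(3))
E
python3 - <<'E'
from g import *
o=arm.get_obs()
plan(o,dw(0,-.159,.2365),DY)
E
```

```text
tool x [-0. -0. -1.] y [ 0.367  0.93  -0.   ] z [ 0.93  -0.367 -0.   ]
tcp now [0.2294 0.5814 0.2313] target tcp [ 0.5299 -0.2137  0.2175] slide(mm, tool axes now) [  13.8 -629.2  571.4] spin -0.15 or 2.991 q6 -0.126
```

```bash
python3 -m creep '{"slide":[[-4,-30,26],[-4,-30,26],[-4,-32,28],[-4,-32,28],[0,-32,28],[0,-32,30],[0,-32,30],[0,-32,30],[0,-32,30],[0,-32,30]],"spin":[0,0,0,0,0,0,0,0,0,0]}' 40 20
python3 -m creep '{"slide":[[0,-32,30],[0,-32,30],[0,-32,30],[0,-32,30],[0,-32,30],[0,-32,30],[0,-32,30],[0,-32,28],[0,-30,28],[0,0,0]],"spin":[0,0,0,0,0,0,0,0,0,-0.15]}'
python3 - <<'E'
from g import *
o=arm.get_obs()
plan(o,dw(0,-.159,.1365),DY)
E
```

```text
t: 3.05
eef_pos: [0.3798, 0.1808, 0.2477]
orientation: [0.695, 0.132, 0.694, -0.132]
contact_force: [0.0, 0.3, 0.1]
grip_width: 0.0403
t: 4.05
eef_pos: [0.5227, -0.1858, 0.2469]
orientation: [0.703, 0.08, 0.702, -0.081]
contact_force: [-0.4, 0.8, 0.2]
grip_width: 0.0404
tool x [ 0.    -0.002 -1.   ] y [ 0.226  0.974 -0.002] z [ 0.974 -0.226  0.   ]
tcp now [ 0.5227 -0.1858  0.2469] target tcp [ 0.5299 -0.2137  0.1175] slide(mm, tool axes now) [129.5 -25.4  13.3] spin -0.002 or 3.139 q6 -1.825
```

```bash
python3 -m creep '{"slide":[[0,-13,7],[0,-12,6],[25,0,0],[25,0,0],[25,0,0],[20,0,0],[15,0,0],[10,0,0],[10,0,0],[0,0,0]],"spin":[0,0,0,0,0,0,0,0,0,0]}'
python3 - <<'E'
from g import *
o=arm.get_obs()
plan(o,dw(0,-.159,.1365),DY); print(todisp(o["eef_pos"]))
p=imaging.read_camera("scene"); save(p,"s2.png",(60,260,60,360),2.6)
E
```

```text
t: 5.05
eef_pos: [0.5288, -0.2101, 0.1168]
orientation: [0.703, 0.079, 0.703, -0.081]
contact_force: [-1.2, -5.2, -0.4]
grip_width: 0.0398
tool x [-0.    -0.003 -1.   ] y [ 0.225  0.974 -0.003] z [ 0.974 -0.225  0.   ]
tcp now [ 0.5288 -0.2101  0.1168] target tcp [ 0.5299 -0.2137  0.1175] slide(mm, tool axes now) [-0.6 -3.2  1.9] spin -0.001 or 3.14 q6 -1.858
[-0.00187685 -0.15577016  0.11684783]
```

View pics/s2.png

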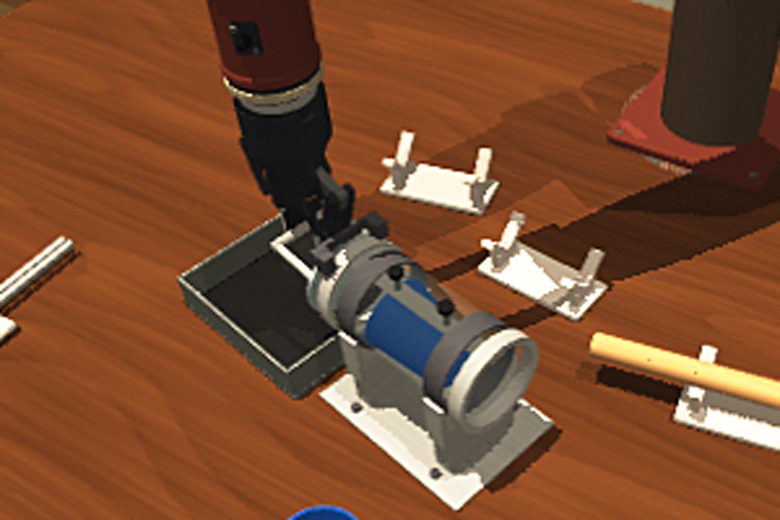

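```bash
python3 -m creep '{"slide":[[0,-3,2],[0,0,0],[0,0,0]],"spin":[0,0,0]}'
python3 -m creep '{"slide":[[0,0,0],[0,0,0],[0,0,0],[0,0,0],[0,0,0],[0,0,0]],"spin":[0,0,0,0,0,0]}' 4 25
python3 - <<'E'
from g import *
o=arm.get_obs()
print(todisp(o["eef_pos"]),o["contact_force"],o["grip_width"])
p=imaging.read_camera("scene"); save(p,"s3.png",(100,220,120,260),5)
E
```

```text
t: 5.4
eef_pos: [0.5306, -0.2119, 0.1177]
orientation: [0.703, 0.08, 0.702, -0.08]
contact_force: [-0.1, -0.9, -1.1]
grip_width: 0.04
t: 6.0
eef_pos: [0.5295, -0.2157, 0.1171]
orientation: [0.703, 0.078, 0.703, -0.082]
contact_force: [-1.8, -14.5, -3.6]
grip_width: 0.0091
[-2.47267809e-05 -1.61104369e-01  1.17134991e-01] [ -1.77672479 -14.4712978   -3.55280268] 0.009086714748102851
```

View pics/s3.png

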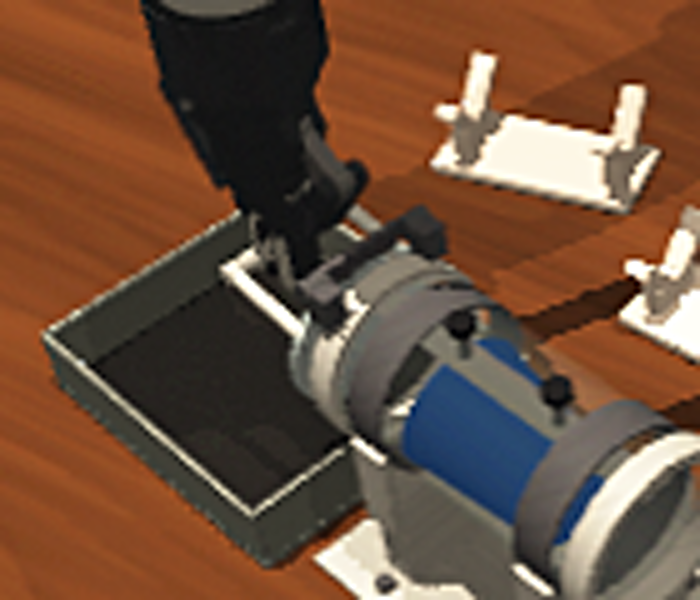

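```bash
python3 -m creep '{"slide":[[-3,-2,0],[-4,-1.5,0],[-7,-2,0],[-7,-1.5,0],[-7.3,-0.5,0],[-7.3,0.2,0],[0,0,0]],"spin":[0,0,0,0,0,0,0]}'
python3 - <<'E'
from g import *
o=arm.get_obs()
b=todisp(o["eef_pos"])+[0,0,.019]
print(b,np.hypot(b[1]+.096,b[2]-.167),np.degrees(np.arctan2(b[2]-.167,-.096-b[1])),o["contact_force"],o["grip_width"])
p=imaging.read_camera("scene"); save(p,"s4.png",(100,220,120,260),5)
E
```

```text
t: 6.75
eef_pos: [0.5283, -0.2212, 0.1538]
orientation: [0.703, 0.078, 0.703, -0.081]
contact_force: [-2.8, -7.9, 1.6]
grip_width: 0.0089
[ 3.61509701e-05 -1.66680609e-01  1.72837741e-01] 0.0709212784735353 4.72152787001533 [-2.75022942 -7.9348448   1.59050687] 0.008939716996438129
```

View pics/s4.png

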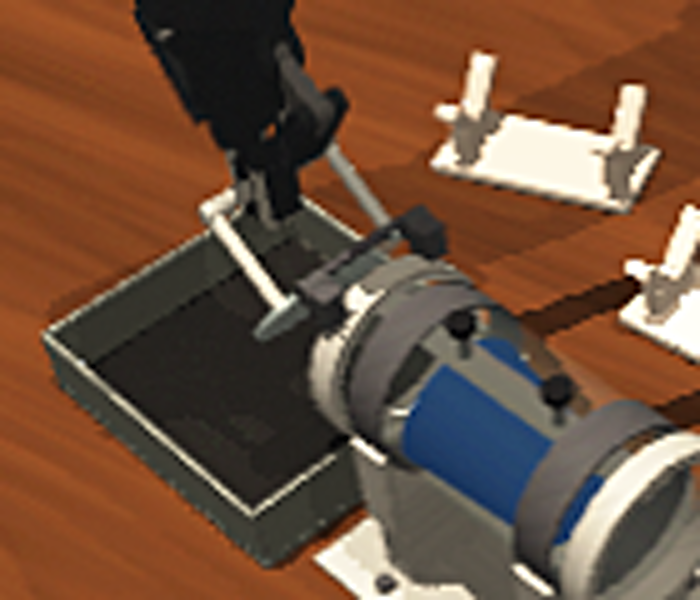

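The cover is swinging up with the grip holding: the bar is at crop (215, 205), at radius 71 mm, where 70 is expected. I'll continue along the arc.

```bash
python3 -m creep '{"slide":[[-7.3,0,0],[-7,1.2,0],[-7,2.4,0],[-6.6,3.2,0],[-6.2,3.8,0],[-5.8,4.5,0],[-5.3,5,0],[0,0,0]],"spin":[0,0,0,0,0,0,0,0]}'
python3 - <<'E'
from g import *
o=arm.get_obs()
b=todisp(o["eef_pos"])+[0,0,.019]
print(b,np.hypot(b[1]+.096,b[2]-.167),np.degrees(np.arctan2(b[2]-.167,-.096-b[1])),o["contact_force"],o["grip_width"])
E
```

```text
t: 7.6
eef_pos: [0.5331, -0.2011, 0.2002]
orientation: [0.703, 0.078, 0.702, -0.081]
contact_force: [-5.8, -5.9, 6.2]
grip_width: 0.0092
[ 0.00023364 -0.14607644  0.21923362] 0.07236021411663424 46.20788387219218 [-5.77630165 -5.88728151  6.19046544] 0.009182259569261053
```

```bash
python3 -m creep '{"slide":[[-3,3,0],[-2.5,3,0],[-2.2,3.2,0],[-2,3.2,0],[-1.7,3.2,0],[-1.5,3.4,0],[-1.2,3.4,0],[0,0,0]],"spin":[0,0,0,0,0,0,0,0]}'
python3 - <<'E'
from g import *
o=arm.get_obs()
b=todisp(o["eef_pos"])+[0,0,.019]
print(b,np.hypot(b[1]+.096,b[2]-.167),np.degrees(np.arctan2(b[2]-.167,-.096-b[1])),o["contact_force"],o["grip_width"])
p=imaging.read_camera("scene"); save(p,"s5.png",(80,200,120,260),5)
E
```

```text
t: 8.4
eef_pos: [0.5384, -0.18, 0.2155]
orientation: [0.703, 0.078, 0.702, -0.082]
contact_force: [-6.3, -6.9, 11.8]
grip_width: 0.0089
[ 0.00065163 -0.1242581   0.23448258] 0.07316022274698189 67.27866926100651 [-6.34418534 -6.94691358 11.77692834] 0.00893438161670279
```

View pics/s5.png

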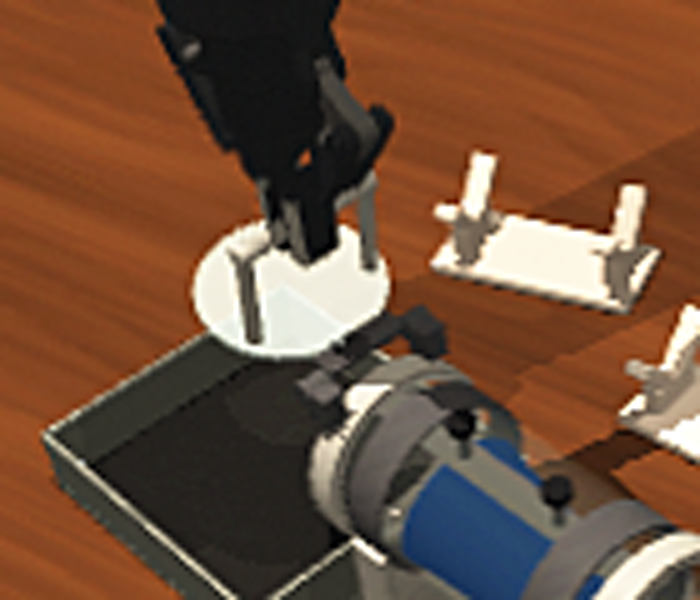

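```bash
python3 -m creep '{"slide":[[-0.5,2,0],[0,2,0],[0,2,0],[0,0,0]],"spin":[0,0,0,0]}'
python3 - <<'E'
from g import *
o=arm.get_obs()
b=todisp(o["eef_pos"])+[0,0,.019]
print(b,np.hypot(b[1]+.096,b[2]-.167),np.degrees(np.arctan2(b[2]-.167,-.096-b[1])),o["contact_force"],o["grip_width"])
E
```

```text
t: 8.85
eef_pos: [0.539, -0.1773, 0.2163]
orientation: [0.703, 0.076, 0.702, -0.084]
contact_force: [-9.2, -17.5, 11.9]
grip_width: 0.0091
[ 0.00069652 -0.1215628   0.23532417] 0.0729496327137169 69.48717173886557 [ -9.24647283 -17.52430963  11.87939628] 0.009062395015505487
```

```bash
python3 -m creep '{"slide":[[0,-2.5,0],[0,0,0]],"spin":[0,0]}'
python3 -m creep '{"slide":[[0,0,0],[0,0,0],[0,0,0],[0,0,0],[-15,0,0],[-30,0,0],[-30,0,0]],"spin":[0,0,0,0,0,0,0]}' 40
python3 - <<'E'
from g import *
p=imaging.read_camera("scene"); save(p,"s6.png",(80,200,120,260),5)
W=cloud(p)
P=W.reshape(-1,3);P=P[np.isfinite(P).all(1)]
L=np.array([todisp(x) for x in P[(abs(P[:,0]-.55)<.15)&(abs(P[:,1]+.2)<.15)]])
m=(abs(L[:,0])<.044)&(L[:,1]<-.115)&(L[:,1]>-.19)&(L[:,2]>.15)&(L[:,2]<.2)
Q=L[m]; A=np.c_[Q[:,1],np.ones(len(Q))]; k=np.linalg.lstsq(A,Q[:,2],rcond=None)[0]; print(len(Q),k,"tilt deg",np.degrees(np.arctan(-k[0])))
o=arm.get_obs(); print(o["contact_force"],o["eef_pos"],o["t"])
E
```

```text
t: 9.05
eef_pos: [0.5389, -0.1775, 0.2162]
orientation: [0.703, 0.078, 0.702, -0.082]
contact_force: [-8.2, -8.3, 13.1]
grip_width: 0.0092
t: 9.75
eef_pos: [0.5387, -0.1737, 0.2889]
orientation: [0.702, 0.08, 0.703, -0.079]
contact_force: [0.7, -0.8, -0.6]
grip_width: 0.0401
711 [-0.15009008  0.15985221] tilt deg 8.53581321738068
[0.36480105 0.12931618 3.8473827 ] [ 0.54107374 -0.17485853  0.29586152] 9.8
```

View pics/s6.png

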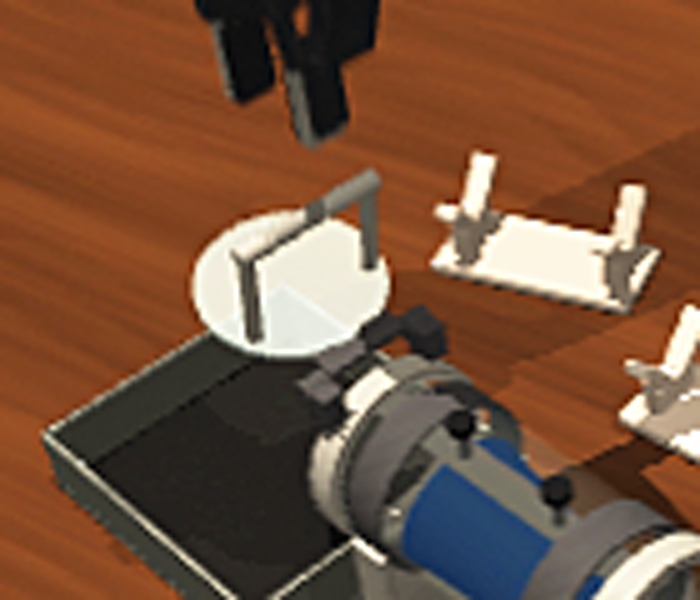

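The cover stays up, with the disc tilted about 8.5° above level, so about 1.72 rad. The next job is the stick.

```bash
python3 - <<'E'
from g import *
o=arm.get_obs()
sd=np.array([-.155,.988,0]);sn=np.array([.988,.155,0])
plan(o,np.array([.43,.198,.22+.019])+.1*sd,sn)
E
```

```text
tool x [ 0.008 -0.004 -1.   ] y [ 0.223  0.975 -0.002] z [ 0.975 -0.223  0.008]
tcp now [ 0.5411 -0.1749  0.2959] target tcp [0.4145 0.2968 0.22  ] slide(mm, tool axes now) [  73.1  431.6 -229.4] spin 1.19 or -1.952 q6 -1.797
```

```bash
python3 -m creep '{"slide":[[0,43,-23],[0,43,-23],[0,43,-23],[0,43,-23],[0,43,-23],[0,43,-23],[10,43,-23],[20,43,-23],[20,43,-23],[23,44,-23]],"spin":[0,0,0,0,0,0,0,0,0,0]}' 60 100
python3 -m creep '{"slide":[[0,0,0],[0,0,0],[0,0,0],[0,0,0],[0,0,0],[0,0,0],[0,0,0],[0,0,0],[0,0,0]],"spin":[0.149,0.149,0.149,0.149,0.149,0.149,0.148,0.148,0]}'
python3 - <<'E'
from g import *
o=arm.get_obs()
sd=np.array([-.155,.988,0]);sn=np.array([.988,.155,0])
plan(o,np.array([.43,.198,.045])+.1*sd,sn)
p=imaging.read_camera("top"); W=cloud(p); save(p,"t7.png",(150,290,90,290),4)
E
```

```text
t: 10.8
eef_pos: [0.4133, 0.2908, 0.2197]
orientation: [0.703, 0.08, 0.702, -0.079]
contact_force: [1.0, 0.2, -0.1]
grip_width: 0.0599
t: 11.7
eef_pos: [0.4139, 0.2887, 0.2197]
orientation: [0.537, 0.46, 0.537, -0.46]
contact_force: [1.7, 0.5, -0.5]
grip_width: 0.0596
tool x [ 0.001  0.001 -1.   ] y [0.988 0.153 0.001] z [ 0.153 -0.988 -0.   ]
tcp now [0.4139 0.2887 0.2197] target tcp [0.4145 0.2968 0.026 ] slide(mm, tool axes now) [193.7   1.6  -7.8] spin -0.002 or 3.14 q6 0.299
```

View pics/t7.png

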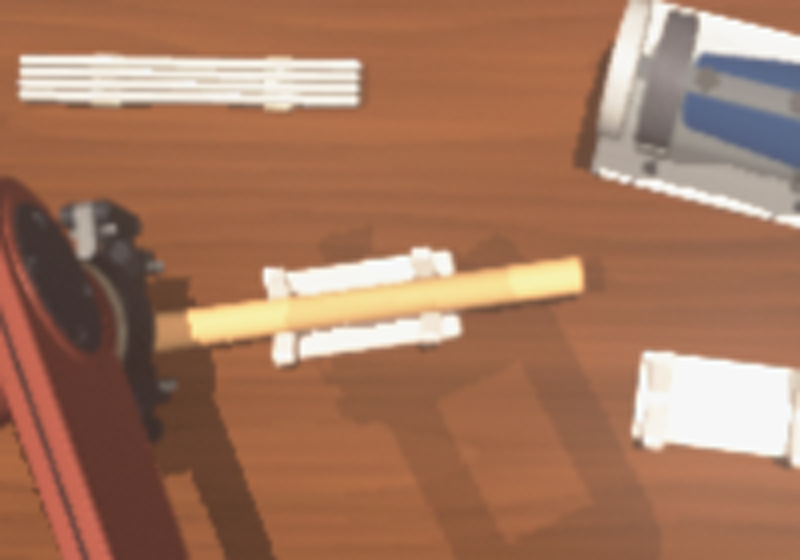

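```bash
python3 -m creep '{"slide":[[30,1,-4],[35,0.6,-4],[35,0,0],[30,0,0],[25,0,0],[18,0,0],[12,0,0],[8,0,0],[0,0,0]],"spin":[0,0,0,0,0,0,0,0,0]}'
python3 - <<'E'
from g import *
o=arm.get_obs()
sd=np.array([-.155,.988,0]);sn=np.array([.988,.155,0])
plan(o,np.array([.43,.198,.045])+.1*sd,sn)
p=imaging.read_camera("scene"); save(p,"s8.png",(120,270,270,470),4)
E
```

```text
t: 12.65
eef_pos: [0.4137, 0.2965, 0.0252]
orientation: [0.537, 0.459, 0.538, -0.46]
contact_force: [0.5, 0.3, 0.4]
grip_width: 0.0601
tool x [-0.001 -0.001 -1.   ] y [ 0.988  0.156 -0.001] z [ 0.156 -0.988  0.   ]
tcp now [0.4137 0.2965 0.0252] target tcp [0.4145 0.2968 0.026 ] slide(mm, tool axes now) [-0.8  0.9 -0.2] spin 0.001 or -3.141 q6 0.31
```

View pics/s8.png

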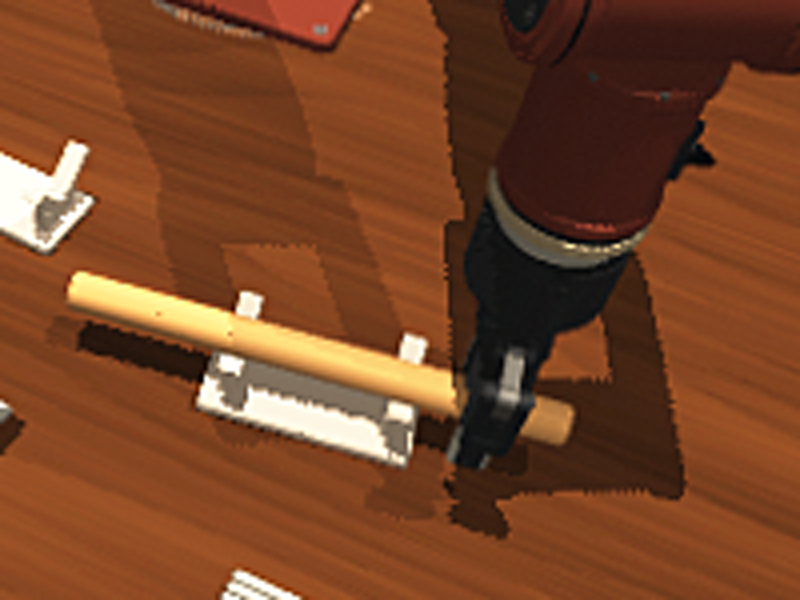

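```bash
python3 -m creep '{"slide":[[0,0,0],[0,0,0],[0,0,0],[0,0,0],[0,0,0]],"spin":[0,0,0,0,0]}' 18 30
python3 -m creep '{"slide":[[0,0,0],[0,0,0]],"spin":[0,0]}' 15 100
python3 -m creep '{"slide":[[-5,0,0],[-10,0,0],[-15,0,0],[-20,0,0],[-20,0,0],[-20,0,0],[0,0,0]],"spin":[0,0,0,0,0,0,0]}'
python3 - <<'E'
from g import *
o=arm.get_obs()
print(o["joint_pos"],o["moment"])
p=imaging.read_camera("scene"); save(p,"s9.png",(100,270,240,470),3.4)
W=cloud(p); r=regions_of(p,"stick")[0]["pixels"]; P=W[r];P=P[np.isfinite(P).all(1)];P=P[P[:,2]>.08]
c=P.mean(0);d=np.linalg.svd(P-c)[2][0];t=(P-c)@d; print(len(P),c,d,t.min(),t.max(), c+d*t.min(),c+d*t.max())
E
```

```text
t: 13.2
eef_pos: [0.4139, 0.2968, 0.0262]
orientation: [0.537, 0.46, 0.537, -0.46]
contact_force: [-4.1, 0.8, 4.5]
grip_width: 0.0242
t: 13.4
eef_pos: [0.4138, 0.2968, 0.0263]
orientation: [0.537, 0.46, 0.537, -0.46]
contact_force: [-5.7, 0.0, 7.8]
grip_width: 0.0222
t: 14.1
eef_pos: [0.4166, 0.2977, 0.1194]
orientation: [0.538, 0.462, 0.536, -0.457]
contact_force: [0.6, 1.0, -0.9]
grip_width: 0.0223
[ 4.66544677e-01  5.71061171e-02  1.92863452e+00 -1.85216473e-04
  1.14871141e+00  3.11575672e-01] [ 0.10976916  0.00072423 -0.02381238]
1289 [0.43850842 0.19043644 0.14209594] [-0.13516357  0.9908166  -0.00364457] -0.14072872970407463 0.15815657827233193 [0.45752982 0.05100008 0.14260884] [0.41713142 0.34714061 0.14151953]
```

View pics/s9.png

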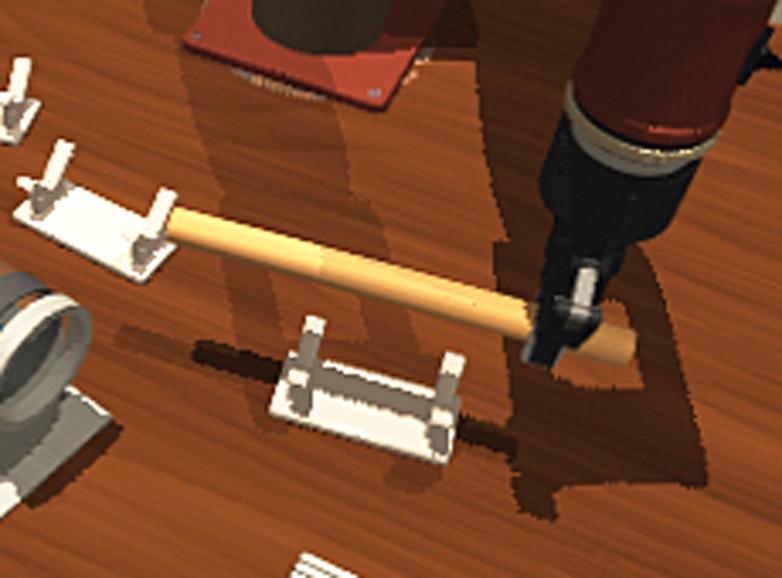

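```bash
python3 -m creep '{"slide":[[0,0,0],[0,0,0],[0,0,0],[0,0,0]],"spin":[0.12,0.13,0.13,0]}'
python3 - <<'E'
from g import *
o=arm.get_obs()
plan(o,dw(0,.385,.138),DX)
E
```

```text
t: 14.6
eef_pos: [0.4131, 0.296, 0.1141]
orientation: [-0.44, -0.552, -0.441, 0.554]
contact_force: [0.3, -0.7, -1.8]
grip_width: 0.022
tool x [-0.002 -0.001 -1.   ] y [ 0.975 -0.224 -0.002] z [-0.224 -0.975  0.002]
tcp now [0.4131 0.296  0.1141] target tcp [0.6516 0.3166 0.119 ] slide(mm, tool axes now) [ -5.5 227.8 -73.5] spin -0.001 or 3.141 q6 0.693
```

```bash
python3 -m creep '{"slide":[[-5,15,-15],[0,28,-30],[0,35,-28],[0,35,0],[0,35,0],[0,35,0],[0,28,0],[0,16,0],[0,0,0],[0,0,0]],"spin":[0,0,0,0,0,0,0,0,0,0]}'
python3 - <<'E'
from g import *
o=arm.get_obs()
plan(o,dw(0,.385,.104),DX)
p=imaging.read_camera("scene"); save(p,"s10.png",(100,300,120,470),2.2)
W=cloud(p); r=regions_of(p,"stick")[0]["pixels"]; P=W[r];P=P[np.isfinite(P).all(1)];P=P[P[:,2]>.08]
L=np.array([todisp(x) for x in P]); 
c=L.mean(0);d=np.linalg.svd(L-c)[2][0];t=(L-c)@d; print(len(P),d, c+d*t.min(),c+d*t.max())
p=imaging.read_camera("top"); save(p,"t10.png",(120,270,120,330),3.4)
W=cloud(p); r=regions_of(p,"stick")[0]["pixels"]; P=W[r];P=P[np.isfinite(P).all(1)];P=P[P[:,2]>.08]
L=np.array([todisp(x) for x in P]); 
c=L.mean(0);d=np.linalg.svd(L-c)[2][0];t=(L-c)@d; print(len(P),d, c+d*t.min(),c+d*t.max())
E
```

```text
t: 15.6
eef_pos: [0.6507, 0.3168, 0.1191]
orientation: [-0.441, -0.552, -0.442, 0.553]
contact_force: [0.0, 0.3, -0.7]
grip_width: 0.0225
tool x [-0.002 -0.001 -1.   ] y [ 0.975 -0.222 -0.002] z [-0.222 -0.975  0.001]
tcp now [0.6507 0.3168 0.1191] target tcp [0.6516 0.3166 0.085 ] slide(mm, tool axes now) [34.1  1.1  0. ] spin 0.002 or -3.139 q6 0.567
1790 [ 0.01240357  0.99992086 -0.00210385] [0.00127123 0.13649026 0.14414936] [0.00496574 0.43432479 0.14352271]
867 [-0.01562078 -0.99986417 -0.00525619] [-0.00113549  0.3792491   0.14692618] [-0.00492381  0.13676406  0.14565146]
```

View pics/s10.png

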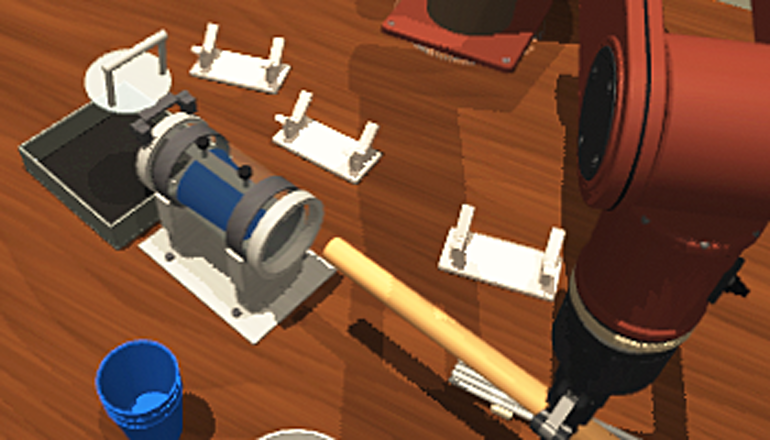

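View pics/t10.png

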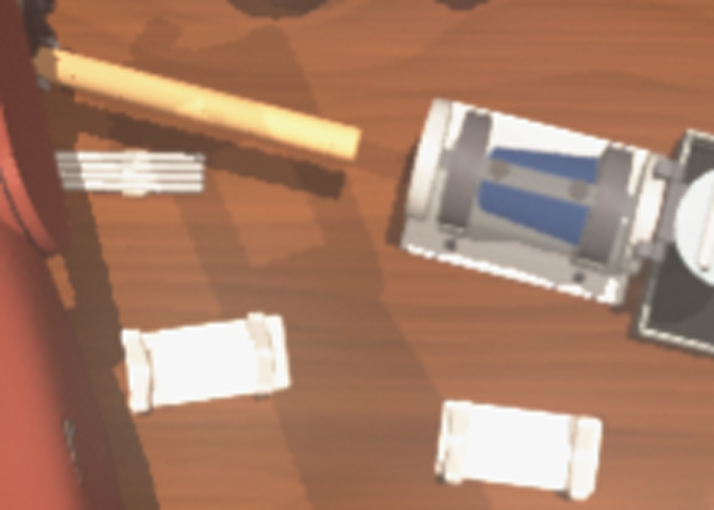

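Held level and in line with the bore: the front end is at dispenser y ≈ 0.136 and within 3 mm of the axis. I'll lower to 104 mm and feed it in.

```bash
python3 -m creep '{"slide":[[12,1,0],[12,1,0],[10,1,0],[0,0,10],[0,0,15],[0,0,15],[0,0,15],[0,0,15],[0,0,0]],"spin":[0,0,0,0,0,0,0,0,0]}'
python3 - <<'E'
from g import *
o=arm.get_obs(); b=todisp(o["eef_pos"]); print("grasp disp",b+[0,0,.019],"front y",b[1]-.2485,o["contact_force"])
p=imaging.read_camera("scene"); save(p,"s11.png",(110,250,130,330),3.9)
E
```

```text
t: 16.7
eef_pos: [0.6388, 0.2456, 0.0872]
orientation: [-0.44, -0.553, -0.44, 0.554]
contact_force: [0.3, 0.1, -0.9]
grip_width: 0.0227
grasp disp [0.00345404 0.31296743 0.1062088 ] front y 0.06446743499178548 [ 0.27715918  0.12668867 -0.85020763]
```

View pics/s11.png

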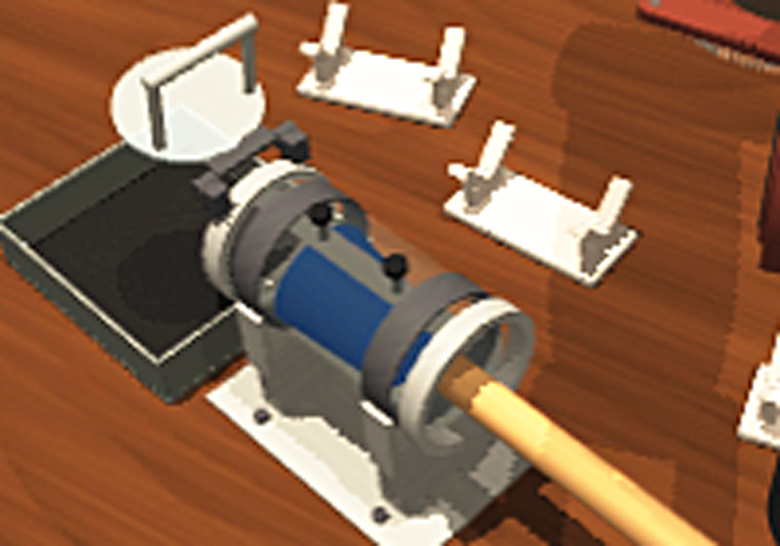

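The stick has gone into the load end near its centre, at crop (460, 375). I'll push on at 80–100 mm/s.

```bash
python3 -m creep '{"slide":[[2,-2,8],[0,-1,8],[0,0,8],[0,0,8],[0,0,8],[0,0,8],[0,0,8]],"spin":[0,0,0,0,0,0,0]}'
python3 - <<'E'
from g import *
o=arm.get_obs(); b=todisp(o["eef_pos"]); print("grasp disp",b+[0,0,.019],"front y",b[1]-.2485,"Fdisp",[o["contact_force"]@DX,o["contact_force"]@DY,o["contact_force"][2]])
E
```

```text
t: 17.45
eef_pos: [0.6242, 0.197, 0.0856]
orientation: [0.44, 0.555, 0.442, -0.551]
contact_force: [1.8, 11.2, -1.1]
grip_width: 0.0226
grasp disp [2.25385561e-06 2.62332870e-01 1.04585775e-01] front y 0.013832869919181201 Fdisp [np.float64(-0.7633302138732385), np.float64(11.291059635588459), np.float64(-1.124937590384143)]
```

```bash
python3 -m creep '{"slide":[[0,0,8],[0,0,8],[0,0,8],[0,0,8],[0,0,8],[0,0,8],[0,0,8],[0,0,0]],"spin":[0,0,0,0,0,0,0,0]}'
python3 - <<'E'
from g import *
o=arm.get_obs(); b=todisp(o["eef_pos"]); print("grasp disp",b+[0,0,.019],"front y",b[1]-.2485,"Fdisp",[o["contact_force"]@DX,o["contact_force"]@DY,o["contact_force"][2]])
p=imaging.read_camera("scene"); save(p,"s12.png",(90,250,110,330),3.6)
E
```

```text
t: 18.25
eef_pos: [0.6107, 0.1383, 0.0846]
orientation: [-0.44, -0.553, -0.44, 0.554]
contact_force: [0.6, -0.2, -2.0]
grip_width: 0.0224
grasp disp [3.50119912e-05 2.02075029e-01 1.03595616e-01] front y -0.046424970660956966 Fdisp [np.float64(0.6431343775017571), np.float64(-0.024704025963881857), np.float64(-1.9583280258151352)]
```

View pics/s12.png

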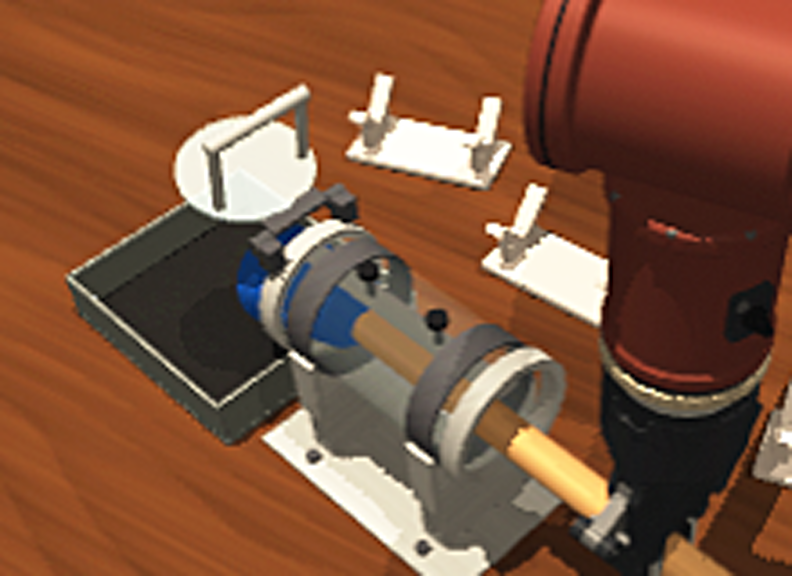

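```bash
python3 -m creep '{"slide":[[0,0,8],[0,0,8],[0,0,8],[0,0,8],[0,0,8],[0,0,8],[0,0,7],[0,0,5],[0,0,0]],"spin":[0,0,0,0,0,0,0,0,0]}'
python3 - <<'E'
from g import *
o=arm.get_obs(); b=todisp(o["eef_pos"]); print("grasp disp",b+[0,0,.019],"front y",b[1]-.2485,"Fdisp",[o["contact_force"]@DX,o["contact_force"]@DY,o["contact_force"][2]])
p=imaging.read_camera("scene"); save(p,"s13.png",(90,250,110,330),3.6)
E
```

```text
t: 19.2
eef_pos: [0.5975, 0.0805, 0.0847]
orientation: [-0.44, -0.553, -0.441, 0.553]
contact_force: [0.4, 0.3, -0.3]
grip_width: 0.0221
grasp disp [1.58498481e-05 1.42830791e-01 1.03723152e-01] front y -0.10566920856283135 Fdisp [np.float64(0.30314112596285814), np.float64(0.3425482887114735), np.float64(-0.32462081338615667)]
```

View pics/s13.png

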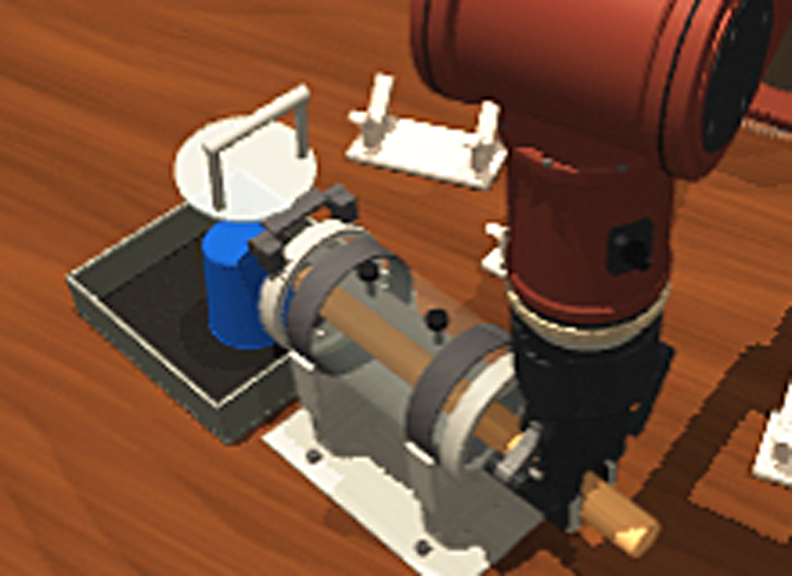

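```bash
python3 - <<'E'
from g import *
for n in("scene","top"):
    p=imaging.read_camera(n); W=cloud(p); save(p,n+"14.png",(90,250,110,330) if n=="scene" else (130,240,230,400),3.6)
    hsv=cv2.cvtColor(p["pixels"],cv2.COLOR_RGB2HSV)
    P=W.reshape(-1,3); m=((hsv[...,0]>100)&(hsv[...,0]<125)&(hsv[...,1]>120)).reshape(-1)&np.isfinite(P).all(1)&(P[:,1]<-.14)&(P[:,0]<.66)
    L=np.array([todisp(x) for x in P[m]])
    if len(L): print(n,len(L),L.min(0).round(3),L.max(0).round(3)); T=L[L[:,2]>.075]; print("top disc",len(T),T.min(0).round(3),T.max(0).round(3))
E
```

```text
scene 998 [-0.147 -1.482  0.005] [ 0.029 -0.101  0.217]
top disc 686 [-0.147 -1.482  0.075] [ 0.029 -0.101  0.217]
top 29 [-0.033 -0.215  0.072] [-0.001 -0.192  0.092]
top disc 27 [-0.033 -0.215  0.076] [-0.001 -0.192  0.092]
```

View pics/top14.png

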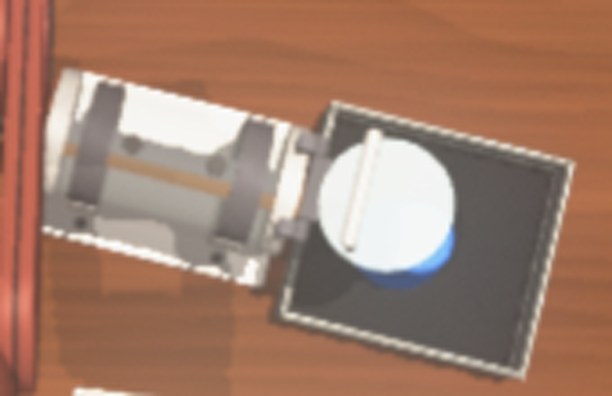

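The tumbler stands upside down on the mat at about dispenser y ≈ -0.19, in top14 around (410, 265), partly under the cover disc. Now I'll withdraw the stick.

```bash
python3 -m creep '{"slide":[[0,0,-10],[0,0,-25],[0,0,-30],[0,0,-30],[0,0,-30],[0,0,-30],[0,0,-30],[0,0,-30],[0,0,-25],[0,0,-10]],"spin":[0,0,0,0,0,0,0,0,0,0]}'
python3 -m creep '{"slide":[[-10,0,0],[-25,0,0],[0,0,0]],"spin":[0,0,0]}'
python3 - <<'E'
from g import *
o=arm.get_obs(); b=todisp(o["eef_pos"]); print("grasp disp",b+[0,0,.019],o["t"],o["contact_force"])
sd=np.array([-.155,.988,0]);sn=np.array([.988,.155,0])
plan(o,np.array([.4139,.2968,.0262+.019+.095]),sn)
p=imaging.read_camera("scene"); save(p,"s15.png",(90,290,110,470),2.2)
W=cloud(p); r=regions_of(p,"stick")[0]["pixels"]; P=W[r];P=P[np.isfinite(P).all(1)];P=P[P[:,2]>.08]
L=np.array([todisp(x) for x in P]); 
c=L.mean(0);d=np.linalg.svd(L-c)[2][0];t=(L-c)@d; print(len(P),d, c+d*t.min(),c+d*t.max())
E
```

```text
t: 20.35
eef_pos: [0.653, 0.3285, 0.0846]
orientation: [0.441, 0.553, 0.442, -0.552]
contact_force: [0.4, -0.5, -0.8]
grip_width: 0.0222
t: 20.65
eef_pos: [0.6558, 0.3249, 0.1246]
orientation: [0.441, 0.555, 0.44, -0.551]
contact_force: [0.8, 0.8, 1.0]
grip_width: 0.0221
grasp disp [0.00228516 0.39407073 0.14361476] 20.65 [0.75536985 0.81995169 1.00688035]
tool x [ 0.007  0.002 -1.   ] y [ 0.975 -0.224  0.006] z [-0.224 -0.975 -0.003]
tcp now [0.6558 0.3249 0.1246] target tcp [0.4139 0.2968 0.1212] slide(mm, tool axes now) [   1.8 -229.5   81.5] spin -0.381 or 2.76 q6 0.578
1966 [1.80890583e-02 9.99836224e-01 5.58616399e-04] [0.00310782 0.14319493 0.14845487] [0.00854324 0.44362683 0.14862272]
```

View pics/s15.png

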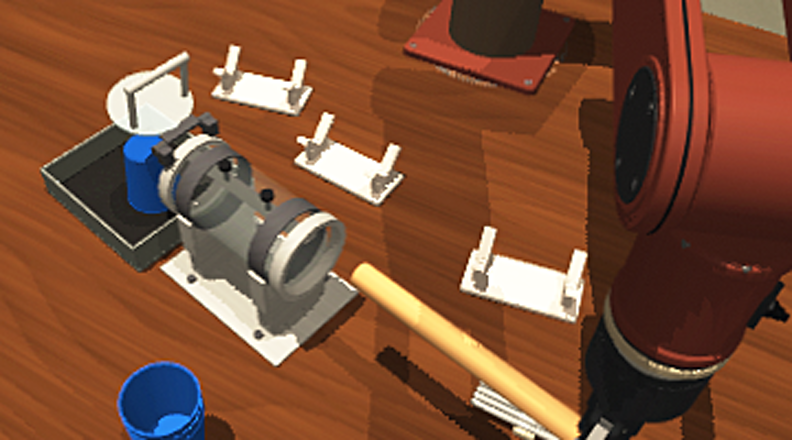

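```bash
python3 -m creep '{"slide":[[0,-15,0],[0,-35,0],[0,-35,0],[0,-35,0],[0,-35,0],[0,-35,26],[2,-25,30],[0,-15,26],[0,0,0]],"spin":[0,0,0,0,0,0,0,0,0]}'
python3 -m creep '{"slide":[[0,0,0],[0,0,0],[0,0,0],[0,0,0],[0,0,0]],"spin":[-0.13,-0.13,-0.121,0,0]}'
python3 - <<'E'
from g import *
o=arm.get_obs()
sd=np.array([-.155,.988,0]);sn=np.array([.988,.155,0])
plan(o,np.array([.4139,.2968,.0262+.019]),sn)
E
```

```text
t: 21.65
eef_pos: [0.4067, 0.2932, 0.1154]
orientation: [-0.44, -0.551, -0.441, 0.555]
contact_force: [-0.1, 1.0, -1.0]
grip_width: 0.0223
t: 22.15
eef_pos: [0.4111, 0.2961, 0.1173]
orientation: [0.537, 0.46, 0.537, -0.461]
contact_force: [0.2, 0.6, -0.7]
grip_width: 0.0227
tool x [-0. -0. -1.] y [ 0.988  0.152 -0.   ] z [ 0.152 -0.988  0.   ]
tcp now [0.4111 0.2961 0.1173] target tcp [0.4139 0.2968 0.0262] slide(mm, tool axes now) [91.1  2.9 -0.3] spin -0.003 or 3.138 q6 0.316
```

```bash
python3 -m creep '{"slide":[[10,2.9,0],[20,0,0],[20,0,0],[10,0,0],[0,0,0],[0,0,0]],"spin":[0,0,0,0,0,0]}'
python3 - <<'E'
from g import *
o=arm.get_obs()
sn=np.array([.988,.155,0])
plan(o,np.array([.4139,.2968,.0262+.019]),sn)
p=imaging.read_camera("scene"); save(p,"s16.png",(120,270,270,470),4)
p=imaging.read_camera("top"); save(p,"t16.png",(180,280,110,270),5)
E
```

```text
t: 22.75
eef_pos: [0.4139, 0.2968, 0.0578]
orientation: [0.537, 0.46, 0.537, -0.46]
contact_force: [0.6, 0.2, -0.1]
grip_width: 0.0224
tool x [-0. -0. -1.] y [ 0.988  0.155 -0.   ] z [ 0.155 -0.988  0.   ]
tcp now [0.4139 0.2968 0.0578] target tcp [0.4139 0.2968 0.0262] slide(mm, tool axes now) [31.6 -0.   0. ] spin -0.0 or 3.141 q6 0.312
```

View pics/s16.png

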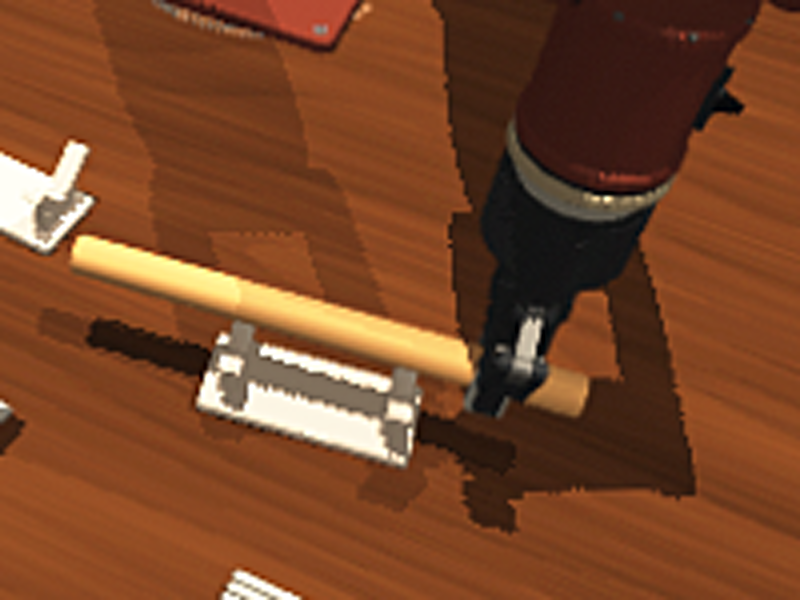

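View pics/t16.png

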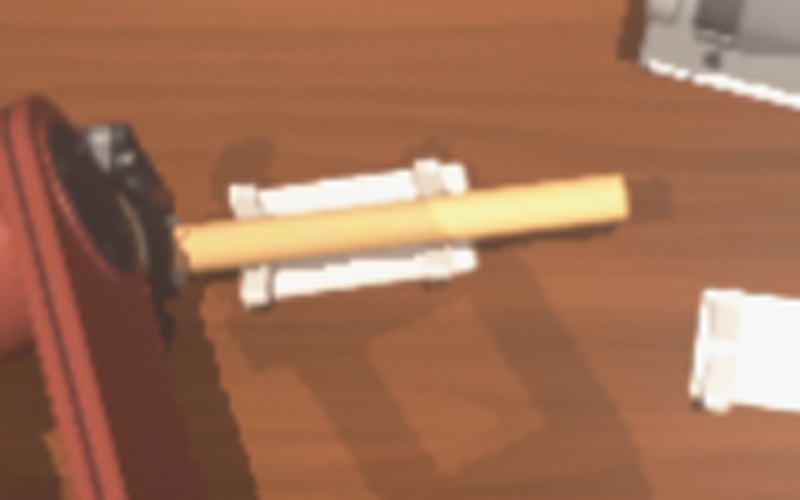

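The stick is centred over its rest and parallel to it, in t16 from (180, 250) to (625, 197). Lowering it now.

```bash
python3 -m creep '{"slide":[[8,0,0],[8,0,0],[6,0,0],[4,0,0],[3,0,0],[2,0,0],[0,0,0]],"spin":[0,0,0,0,0,0,0]}'
```

```text
t: 23.55
eef_pos: [0.4135, 0.2967, 0.0268]
orientation: [0.537, 0.459, 0.538, -0.46]
contact_force: [-3.0, -0.7, 2.3]
grip_width: 0.0222
```

```bash
python3 -m creep '{"slide":[[0,0,0],[0,0,0]],"spin":[0,0]}' - 20
python3 -m creep '{"slide":[[0,0,0],[0,0,0],[0,0,0],[0,0,0],[0,0,0],[0,0,0]],"spin":[0,0,0,0,0,0]}' 62
python3 -m creep '{"slide":[[-10,0,0],[-20,0,0],[-30,0,0],[-40,0,0],[-40,0,0],[-30,0,0],[0,0,0]],"spin":[0,0,0,0,0,0,0]}'
python3 - <<'E'
from g import *
p=imaging.read_camera("scene"); save(p,"s17.png",None,1.5); V=cloud(p)
q=imaging.read_camera("top"); save(q,"t17.png",(120,300,110,400),2.7); W=cloud(q)
c0=np.load("c.npz")
for n,pp,C,C0 in(("scene",p,V,c0["V"]),("top",q,W,c0["W"])):
    m=regions_of(pp,"stick")
    P=C[m[0]["pixels"]];P=P[np.isfinite(P).all(1)];P=P[(P[:,2]>.03)&(P[:,2]<.075)]
    c=P.mean(0);d=np.linalg.svd(P-c)[2][0];t=(P-c)@d;a,b=np.percentile(t,[.5,99.5]);print(n,"stick",m[0]["score"],len(P),c+d*(a+b)/2,d,b-a)
    for l in["bowl","spares","chopsticks"]:
        r=regions_of(pp,l)
        if r:
            P=C[r[0]["pixels"]];P=P[np.isfinite(P).all(1)];print(n,l,np.median(P,0).round(3),P.min(0).round(3),P.max(0).round(3))
P=V.reshape(-1,3);k=np.isfinite(P).all(1)&(abs(P[:,0]-.53)<.12)&(abs(P[:,1]+.25)<.15)
L=np.array([todisp(x) for x in P[k]]);hsv=cv2.cvtColor(p["pixels"],cv2.COLOR_RGB2HSV).reshape(-1,3)[k]
m=(abs(L[:,0])<.044)&(L[:,1]<-.115)&(L[:,1]>-.19)&(L[:,2]>.155)&(L[:,2]<.2);Q=L[m]
kk=np.linalg.lstsq(np.c_[Q[:,1],np.ones(len(Q))],Q[:,2],rcond=None)[0];print("cover tilt",np.degrees(np.arctan(-kk[0])),len(Q))
b=(hsv[:,0]>100)&(hsv[:,0]<125)&(hsv[:,1]>150)&(L[:,2]<.12)
B=L[b];print("tumbler",len(B),B.min(0).round(3),B.max(0).round(3),np.median(B,0).round(3))
# circle fit for side band, radius by height
S=B[(B[:,2]>.02)&(B[:,2]<.075)]
from scipy.optimize import least_squares
r=least_squares(lambda a:np.hypot(S[:,0]-a[0],S[:,1]-a[1])-(.036-(S[:,2]-.007)/.08*.010),[0,-.19],loss="soft_l1",f_scale=.002);print("axis fit disp",r.x,"rms",np.sqrt(np.mean(r.fun**2)))
print(arm.get_obs()["t"],arm.get_obs()["contact_force"])
E
```

```text
t: 23.75
eef_pos: [0.4135, 0.2967, 0.0269]
orientation: [0.537, 0.459, 0.537, -0.46]
contact_force: [-2.9, -0.9, 3.6]
grip_width: 0.022
t: 24.35
eef_pos: [0.4138, 0.2968, 0.0267]
orientation: [0.537, 0.46, 0.537, -0.459]
contact_force: [0.3, 0.4, -0.2]
grip_width: 0.0617
t: 25.05
eef_pos: [0.4167, 0.2983, 0.2033]
orientation: [0.539, 0.463, 0.536, -0.456]
contact_force: [0.3, -0.5, 0.3]
grip_width: 0.0619
scene stick 0.68 452 [ 0.59324861 -0.05211317  0.05862643] [0.07451359 0.99326677 0.08870648] 0.16167495356270584
scene bowl [0.779 0.142 0.022] [ 0.7    0.066 -0.005] [0.851 0.212 0.061]
scene spares [ 0.773 -0.024  0.072] [ 0.698 -0.109 -0.003] [0.812 0.02  0.107]
scene chopsticks [0.585 0.335 0.016] [ 0.555  0.21  -0.005] [0.602 0.45  0.021]
top stick 0.6 907 [0.43028962 0.19333999 0.05346365] [-0.1536365   0.98812559  0.00191119] 0.2872998905069796
top bowl [0.799 0.153 0.021] [ 0.723  0.084 -0.007] [0.868 0.212 0.062]
top spares [ 0.789 -0.015  0.058] [ 0.741 -0.056 -0.007] [0.847 0.025 0.11 ]
top chopsticks [0.584 0.328 0.016] [ 0.566  0.212 -0.007] [0.604 0.448 0.025]
cover tilt 8.520260123883121 700
tumbler 507 [-0.049 -0.298  0.005] [ 0.028 -0.146  0.089] [ 0.012 -0.18   0.065]
axis fit disp [-0.00858484 -0.19191695] rms 0.001158834380212285
25.55 [ 0.28485257  0.48621449 -0.270518  ]
```

View pics/s17.png

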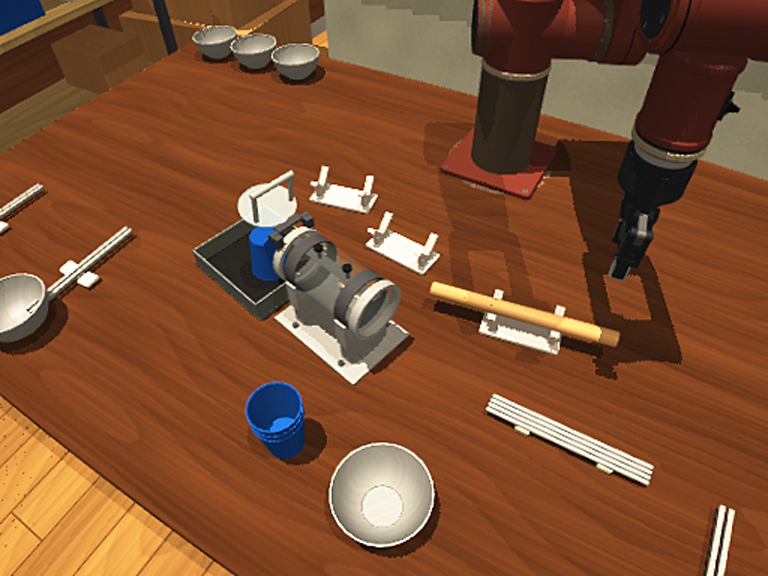

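View pics/t17.png

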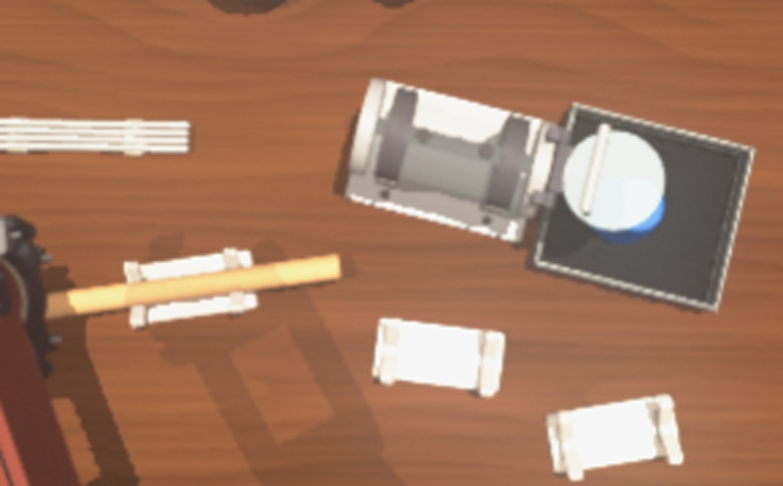

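```bash
python3 -m creep '{"slide":[[-20,0,0],[0,0,0],[0,0,0]],"spin":[0,0,0]}'; python3 -c "
from station import arm; print(arm.finish_job())"
```

```text
t: 25.85
eef_pos: [0.414, 0.2969, 0.2167]
orientation: [0.538, 0.46, 0.537, -0.459]
contact_force: [0.3, 0.4, -1.1]
grip_width: 0.062
the job is handed in; nothing more can be done
None
```

The job is handed in at about 26 s of the 67 s allowed; no verdict is reported.

I swung the cover up by its bar onto the stop and pushed the tumbler out with the stick. I then laid the stick back on the rest farthest to the robot's left.

Last checks:
- **Cover:** the disc is tilted 8.5° above level, so about 1.72 rad; the stop is at 1.75 and 1.6 is needed.
- **Tumbler:** it stands rim-down on the mat, about 13 mm from the tray's centre along y and 9 mm along x. Its middle is about 47 mm up.
- **Stick:** in the top picture it lies in both saddles within about 5 mm of where it started, at the same angle. The gripper is clear.
- **Bystanders:** the bowl, spare tumblers and chopsticks measure within a few millimetres of where they started.

**Disagreements:**
- In the last scene picture the network's stick region fell on the dispenser, with a score of 0.68. I threw that result out, as both pictures show the stick on its rest.
- While I followed the cover's arc, the force reading reached about 22 N as the cover met its stop.

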